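# Seat the air-filter box on a small engine's intake base

### The arm

A 7-joint arm with a two-finger parallel gripper is mounted at the origin on the work surface. World frame = base frame: x ahead of the robot, y to its left, z up, the work surface at z = 0. Lengths are in m, angles in rad, forces in N, time in s.
With the tool pointing down it reaches from about 0.4 to 0.85 m from the base axis. Payload 4.5 kg.
Tool frame: the origin (TCP) lies at the very end of the fingers, on their centre line; the grasp point (between the pads) lies 19 mm behind it; y points along the fingers, x is the direction in which the jaws open and shut, and the axes are right-handed (so a half turn about y gives the same grasp; the last joint's range is limited). The gripper opens to 88 mm and grips with 3 to 60 N. Pads are 18 mm wide; open, the fingers measure 123 mm over their backs; the gripper's body (75 mm by 187 mm) begins 45 mm behind the grasp point.
Start: joints at [1.285, 0.689, -0.195, 1.565, 0.157, 0.902, -0.215], TCP at [0.197, -0.593, 0.199] pointing down, gripper open.
Joint ranges: [-3.01, 3.01], [-0.46, 2.08], [-1.47, 1.51], [0.13, 2.56], [-1, 4.14], [0.04, 2.09], [-2.66, 2.66]. Speed limits (rad/s): [2.57, 2.57, 3.14, 3.14, 3.14, 3.14, 3.14].

### API

Orientations are given as a unit quaternion [x, y, z, w].
In Python, from plant import r gives the robot as it stands.
- The arm moves only by the shell command python3 -m inch 'ROWS' [OPENING] [FORCE]. ROWS is JSON, a list of rows, each a list of 6 numbers: the shift along the tool's x, y, z in mm, then the turn, a rotation vector about the tool's x, y, z in rad. In form: [[x, y, z, ax, ay, az], ...]. A call has 1 to 12 rows; each row shifts and turns the commanded pose from where the row before left it, along the tool's axes as they then stand; what a row does not reach is not made up. A row lasts 1/12 s, in which the tool goes at most 41.7 mm and 7.16 degrees, less where a joint would pass 70% of its speed; a pose out of reach is approached as far as the arm can. A call is refused whole if a number of a shift passes 41.7 or a number of a turn 0.125, either way. A call with a gripper value outside its range is refused whole. OPENING is the finger opening in mm, from 0 to 88.1, set as the call begins (- or left out, the last holds). The fingers move at their own pace and stop on an object; FORCE is the grip in N (left out, the last holds). Time passes only in rows, so rows that do not move let the fingers close. It gives the time, the measured TCP pose, the force and the opening at its end, in the units of the state.
- r.get_state(): the state, without advancing time (a new reading comes with each control period).
- r.snapshot(name): name is "side" or "top"; returns a dict with "img" (420x560x3 uint8, red, green, blue), "range_z" (420x560 float32, m along the optical axis (not along the pixel's ray), 0 where there is no reading), "mtx" (3x3 intrinsics, pixels), "k1" (the pictures are not rectified: a ray, as slopes to the right and down, at radius r is drawn at 1 + k1 r^2 times it, then the intrinsics apply), "camera_from_world" (4x4, takes a point from world to camera coordinates). Camera axes: x right, y down, z forward; pixel columns grow to the right and rows downward; lengths in m; the calibration is good to about 2 mm. A picture is of the moment at which its call begins.
- r.finish_job(): hands the job in, once; it reports no verdict.
The state is a dict: "clock": time; "q": joint angles; "qd": joint speeds; "joint_torque": joint torques, N m; "tool_pos": TCP position; "eef_rot": TCP orientation; "contact_force": force on the tool from outside, world axes, zero at the start; "moment": the same for the moment, N m; "opening": opening from 0.0 (shut) to 1.0 (fully open).
Only numpy, scipy, OpenCV 4.12 (cv2) and the standard library are available. Lean on these libraries where they do the work, as an engineer would, in place of code of your own. Each camera call takes 0.05 s, during which the arm holds its last target.

### The job

Fit the blue air-filter box onto the aluminium intake base: pick it up by the black rib on its top, line its two ear holes up with the two brass pegs and lower it, without dropping it, until it sits flat and fully home on the base, then let go. Either way round will do. Leave the green filter box and the amber jar where they are.

Things in the scene. Friction and masses are not known exactly. Their poses are not given: they have to be found in the camera images.
- filter_box: Blue plastic air-filter box, 0.35 kg, upright. Sizes in mm. Origin: centre of its flat underside; z up, y lengthwise. Body 84 (x) by 100 (y) by 40 mm high; ear plate at the bottom 56 by 190 by 10 thick, with a 26 mm through hole in each ear at y = +72, -72. Solid black grip rib on top, centred: 20 thick (x), 80 long (y), from 40 to 75 above the underside; grip across the 20. Same after a half turn.
- intake_base: Aluminium intake base fixed on the bench, 110 (x) by 210 (y) by 45 mm high, flat top with a 60 mm throat. Origin: centre of its underside; z up, y lengthwise. Two brass pegs on the top at y = +72, -72: 12 mm thick for 15 mm, then tapering to 5, 38 high in all. With the blue box home, its underside lies 45 mm above this origin, axes in line.
- green_box: Green filter box of another model that does not fit (bystander), 76 by 140 by 75 mm high including its black rib, with small 14 mm ear holes. Origin at the centre of its underside. Leave it alone.
- jar: Closed amber glass jar with a steel cap (bystander), 66 mm diameter, 85 mm high, standing beyond the work. Origin at the centre of its underside. Leave it alone.
There are look-alikes about, which are no part of the job. There is more than one size of the intake_base; the one meant has the size given above.

How it is judged:
At the end, for the whole second after the job is handed in: The blue box sits flat on the intake base with both pegs through its ear holes: underside within 4 mm of the base's top, centres within 12 mm horizontally, long axes within 10 degrees (either way round), tilted by less than 3 degrees, at rest and released (z of filter_box in the frame of intake_base between 0.041 and 0.049 m and horizontal distance between filter_box and intake_base below 0.012 m and angle between the y axis of filter_box and the y axis of intake_base, either way round below 0.18 rad and angle between filter_box's own z axis and vertical below 0.06 rad and linear speed of filter_box below 0.02 m/s and contact force between filter_box and the fingers below 0.1 N); the robot touches nothing.
It fails at once if the green filter box is moved by more than 30 mm (distance of green_box from where it was at the start of the episode above 0.03 m).
It fails at once if the jar is moved by more than 30 mm (distance of jar from where it was at the start of the episode above 0.03 m).
It fails at once if the blue box is dropped (moves faster than 0.6 m/s while not held) (contact force between filter_box and the fingers below 0.1 N and linear speed of filter_box above 0.6 m/s).
It also fails if it takes over 43 s, if anything falls off the work surface, if the arm or the gripper's body presses on something with over 40 N, if the wrist force passes 120 N, or if a joint passes its speed limit or range.

## Working session

There is one attempt and no reset: what is moved stays moved. The work goes in short steps, Python scripts to look and compute and a shell command to move; the robot and the scene stay as the last step left them, time stands still between calls to the robot, and variables do not carry over. Pictures are saved under pics/ and viewed, and the job is handed in when it is done.

```bash
ls; mkdir -p pics
python3 - <<'E'
from plant import r
import cv2,numpy as np
s=r.get_state();print(s['clock'],s['tool_pos'],s['eef_rot'],s['opening'])
for n in('side','top'):
    d=r.snapshot(n);cv2.imwrite(f'pics/{n}0.png',d['img'][:,:,::-1]);np.savez(f'{n}0.npz',**d)
    T=d['camera_from_world'];print(n,d['mtx'].tolist(),d['k1'],(-T[:3,:3].T@T[:3,3]),T[:3,:3].tolist())
E
```

```text
pics
0.0 [ 0.1961864  -0.5926663   0.19859975] [-0.57291306  0.41454955 -0.41342457  0.57358471] 1.0009818191658226
side [[408.5066418598283, 0.0, 279.9150065837836], [0.0, 408.5066418598283, 211.28236309847054], [0.0, 0.0, 1.0]] -0.12256597001786845 [ 0.3556532  -0.60053535  0.62558959] [[0.9112064693990117, -0.4118386193590647, -0.009577146224585562], [-0.2721606120300907, -0.5843867435127249, -0.764474156048456], [0.3092432236683516, 0.6992003186576876, -0.6445832320222067]]
top [[544.0784265093728, 0.0, 273.6564276416434], [0.0, 544.0784265093728, 212.63560392285626], [0.0, 0.0, 1.0]] -0.07327025154073726 [0.50645019 0.00268144 1.32256327] [[-0.02928544480767483, -0.9995710830292376, 0.0001126684226831662], [-0.9965122020813522, 0.029187013888271104, -0.07817639876114052], [0.07813957912218113, -0.0024017060691751834, -0.9969395357706334]]
```

View pics/side0.png

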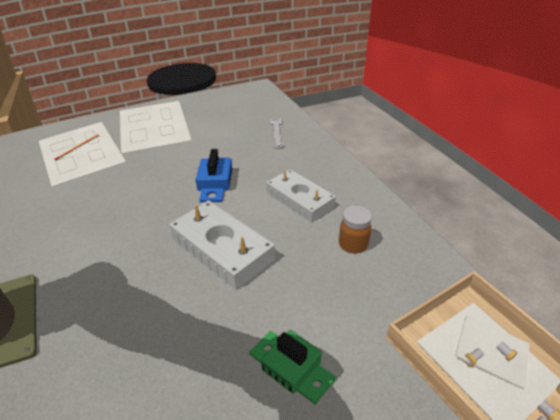

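View pics/top0.png

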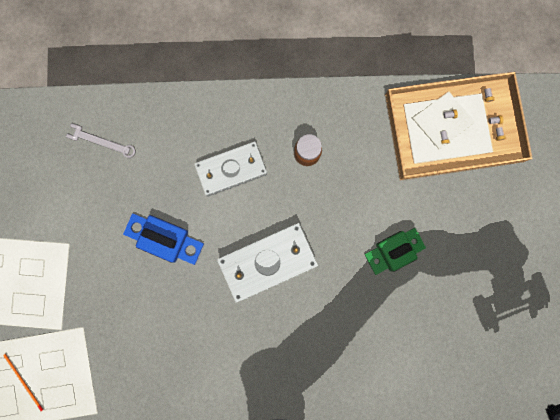

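Candidates in the top view are:
- **Filter box:** blue box at (163,239), or the green one at (398,250), which is the wrong model.
- **Base:** large base at (267,260), or the small look-alike at (231,167).

I'll measure both bases and check crops.

```bash
cat > h.py <<'E'
import numpy as np,cv2
def ray(d,uv):
    K=d['mtx'];uv=np.array(uv,float).reshape(-1,1,2)
    n=cv2.undistortPoints(uv,K,np.array([float(d['k1']),0,0,0,0]))[:,0]
    R=d['camera_from_world'][:3,:3];t=d['camera_from_world'][:3,3]
    return -R.T@t,np.c_[n,np.ones(len(n))]@R
def plane(d,uv,z):
    o,v=ray(d,uv);return o+v*((z-o[2])/v[:,2])[:,None]
def rect(m):
    m=cv2.morphologyEx(m.astype(np.uint8),cv2.MORPH_OPEN,np.ones((3,3)))
    return m
def zmap(d):
    h,w=d['range_z'].shape
    uv=np.stack(np.meshgrid(np.arange(w),np.arange(h)),-1).reshape(-1,2)
    o,v=ray(d,uv);return (o+v*d['range_z'].reshape(-1,1)).reshape(h,w,3)
E
python3 - <<'E'
from h import *
d=dict(np.load('top0.npz'));im=d['img'];P=zmap(d)
hsv=cv2.cvtColor(im,cv2.COLOR_RGB2HSV)
def fit(m,z,name):
    c,_=cv2.findContours(m.astype(np.uint8),cv2.RETR_EXTERNAL,cv2.CHAIN_APPROX_NONE);
    c=max(c,key=cv2.contourArea)
    w=plane(d,c[:,0].astype(float),z)[:,:2]
    (cx,cy),s,a=cv2.minAreaRect((w*1000).astype(np.float32))
    b=cv2.boxPoints(((cx,cy),s,a));e=[b[1]-b[0],b[2]-b[1]];e=max(e,key=np.linalg.norm)
    print(name,'c',cx,cy,'size',s,'long yaw deg',np.degrees(np.arctan2(e[1],e[0])))
z=P[...,2];ok=d['range_z']>0
def win(m,x0,y0,x1,y1):
    o=np.zeros(m.shape,bool);o[y0:y1,x0:x1]=m[y0:y1,x0:x1];return o
# base tops
top=ok&(z>.035)&(z<.1)
fit(win(top,205,205,330,310),.045,'big')
zz=win(ok&(z>.02),190,135,272,198);print('small z med',np.median(z[zz]),'big z',np.median(z[win(top,205,205,330,310)]));fit(zz,np.median(z[zz]),'small')
blue=(hsv[...,0]>105)&(hsv[...,0]<125)&(hsv[...,1]>150)
blue=win(blue,110,190,215,280)
fit(blue,.01,'blue mask')
br=win(z>.06,110,190,215,280)&ok;print('rib z',np.median(z[br]));fit(br,.075,'rib')
dark=win(hsv[...,2]<60,140,222,180,255);fit(dark,.075,'ribdark')
brass=(hsv[...,0]>8)&(hsv[...,0]<30)&(hsv[...,1]>110)
for w in((205,205,330,310),):
    n,l,st,c=cv2.connectedComponentsWithStats(win(brass,*w).astype(np.uint8))
    for i in range(1,n):
        if st[i,4]>5:
            print('brass',c[i],st[i,4]); q=P[l==i];q=q[q[:,2]>.05];print(len(q),q.mean(0) if len(q) else'')
cv2.imwrite('pics/crop0.png',cv2.resize(im[190:320,100:340,::-1],None,fx=3.3,fy=3.3,interpolation=cv2.INTER_CUBIC))
print('jar/green z',z[150,308],P[250,398])
E
```

```text
big c 490.8279113769531 18.892074584960938 size (112.73234558105469, 210.16659545898438) long yaw deg -67.666595
small z med 0.03250628534363342 big z 0.04436168593965317
small c 717.119384765625 100.67305755615234 size (85.17832946777344, 155.61949157714844) long yaw deg -71.50047
blue mask c 552.9837646484375 269.8452453613281 size (189.94921875, 84.68433380126953) long yaw deg 65.56118
rib z 0.07348826049711721
rib c 554.4571533203125 267.92974853515625 size (79.84154510498047, 20.636404037475586) long yaw deg 65.20026
ribdark c 554.2384033203125 266.197265625 size (81.4677963256836, 19.241634368896484) long yaw deg 65.85488
brass [295.5        249.71428571] 14
14 [ 0.51766731 -0.04779054  0.07543633]
brass [238.75   275.0625] 16
16 [0.46363688 0.08362899 0.07277995]
jar/green z 0.08309261448359662 [ 0.50981476 -0.28430306  0.07081759]
```

View pics/crop0.png

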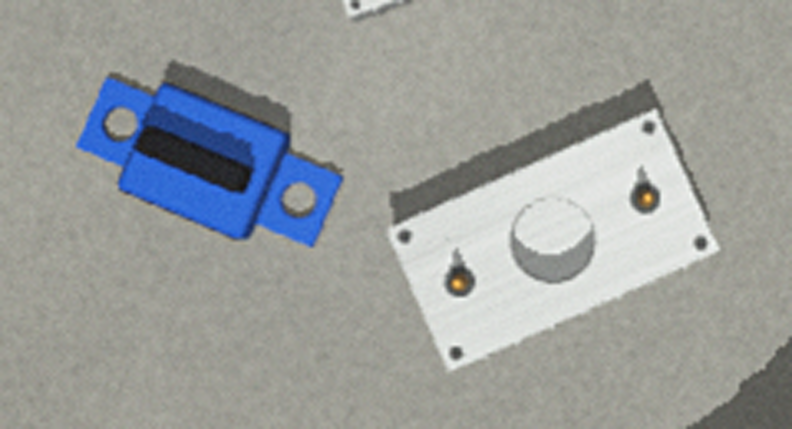

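```bash
cat >> h.py <<'E'
from scipy.spatial.transform import Rotation as Ro
def plan(s,tgt,yaw):
    """yaw = deg of desired world dir of tool x. prints turn about tool y, then shift in tool frame after the turn"""
    R=Ro.from_quat(s['eef_rot']).as_matrix();p=np.array(s['tool_pos'])
    cur=np.degrees(np.arctan2(R[1,0],R[0,0]))
    dy=(yaw-cur+90)%180-90
    Rt=np.c_[[np.cos(np.radians(cur+dy)),np.sin(np.radians(cur+dy)),0],[0,0,-1],[0,0,0]]
    Rt[:,2]=np.cross(Rt[:,0],Rt[:,1])
    print('t',round(s['clock'],2),'pos',p.round(4),'yaw',cur.round(2),'F',np.round(s['contact_force'],1),'op',round(s['opening'],3),'q7',round(s['q'][6],2))
    print('tilt rv (tool)',Ro.from_matrix(R.T@Rt).as_rotvec().round(4))
    print('dyaw deg',dy.round(2),'rad about tool y',-np.radians(dy).round(4))
    d=(np.array(tgt)-p)*1000
    print('world d mm',d.round(1),'tool shift now',(R.T@d).round(1),'after turn',(Rt.T@d).round(1))
E
python3 - <<'E'
from plant import r
from h import *
s=r.get_state();print(np.round(Ro.from_quat(s['eef_rot']).as_matrix(),3).tolist(),np.degrees(np.arctan2(s['tool_pos'][1],s['tool_pos'][0])))
plan(s,[.5,-.1,.2],-24.5)
plan(s,[.5543,.267,.2],-24.5)
d=dict(np.load('top0.npz'))
# ear holes, by contour of non-blue within filled blue
im=d['img'];hsv=cv2.cvtColor(im,cv2.COLOR_RGB2HSV)
b=((hsv[...,0]>105)&(hsv[...,0]<125)&(hsv[...,1]>100)).astype(np.uint8);b[:,:110]=0;b[:,215:]=0
c,h=cv2.findContours(b,cv2.RETR_CCOMP,cv2.CHAIN_APPROX_NONE)
H=[]
for k,cc in enumerate(c):
    if h[0][k][3]>=0 and cv2.contourArea(cc)>10:
        m=cv2.moments(cc);u=[m['m10']/m['m00'],m['m01']/m['m00']];w=plane(d,[u],.008)[0];print(u,cv2.contourArea(cc),w)
E
```

```text
[[0.314, -0.001, 0.949], [-0.949, 0.002, 0.314], [-0.002, -1.0, -0.0]] -71.68155659847174
t 0.1 pos [ 0.1962 -0.5927  0.1987] yaw -71.67 F [-0.1 -0.6 -0.2] op 1.0 q7 -0.22
tilt rv (tool) [-6.000e-04 -8.233e-01 -1.600e-03]
dyaw deg 47.17 rad about tool y -0.8233
world d mm [303.8 492.7   1.3] tool shift now [-372.2   -0.8  443.3] after turn [ 72.1  -1.3 574.3]
t 0.1 pos [ 0.1962 -0.5927  0.1987] yaw -71.67 F [-0.1 -0.6 -0.2] op 1.0 q7 -0.22
tilt rv (tool) [-6.000e-04 -8.233e-01 -1.600e-03]
dyaw deg 47.17 rad about tool y -0.8233
world d mm [358.1 859.7   1.3] tool shift now [-7.035e+02 -2.000e-01  6.102e+02] after turn [-30.7  -1.3 930.8]
[190.2165820642978, 250.15059221658206] 98.5 [0.52453008 0.20363634 0.008     ]
[158.43429487179486, 237.87019230769232] 312.0 [0.55635199 0.28038318 0.008     ]
[136.26003490401393, 227.2373472949389] 95.5 [0.5836842  0.33428078 0.008     ]
```

```bash
python3 -m inch '[[0,0,0,0,-0.12,0],[0,0,0,0,-0.12,0],[0,0,0,0,-0.12,0],[0,0,0,0,-0.12,0],[0,0,0,0,-0.12,0],[0,0,0,0,-0.12,0],[0,0,0,0,-0.1,0],[15,0,30,0,0,0],[15,0,38,0,0,0],[15,0,38,0,0,0],[15,0,38,0,0,0],[12,0,38,0,0,0]]' 88 40
python3 -m inch '[[0,0,38,0,0,0],[0,0,38,0,0,0],[0,0,38,0,0,0],[0,0,38,0,0,0],[0,0,38,0,0,0],[0,0,38,0,0,0],[0,0,38,0,0,0],[0,0,38,0,0,0],[0,0,38,0,0,0],[0,0,38,0,0,0],[-20,0,30,0,0,0],[0,0,0,0,0,0]]'
python3 - <<'E'
from plant import r
from h import *
plan(r.get_state(),[.5543,.2675,.2],-24.5)
E
```

```text
clock: 1.1
tool_pos: [0.3393, -0.4565, 0.1992]
eef_rot: [-0.691, 0.151, -0.151, 0.691]
contact_force: [0.5, 0.2, -0.0]
opening: 0.999
clock: 2.1
tool_pos: [0.4912, -0.0678, 0.1996]
eef_rot: [-0.69, 0.147, -0.147, 0.694]
contact_force: [-0.4, 0.2, 0.5]
opening: 1.0
t 2.1 pos [ 0.4912 -0.0678  0.1996] yaw -23.97 F [-0.4  0.2  0.5] op 1.0 q7 -0.68
tilt rv (tool) [-0.005   0.0092 -0.002 ]
dyaw deg -0.53 rad about tool y 0.0092
world d mm [ 63.1 335.3   0.4] tool shift now [-78.6   1.4 332. ] after turn [-81.7  -0.4 331.3]
```

```bash
python3 -m inch '[[-8,0,33,0,0.009,0],[-8,0,33,0,0,0],[-8,0,33,0,0,0],[-8,0,33,0,0,0],[-8,0,33,0,0,0],[-8,0,33,0,0,0],[-8,0,33,0,0,0],[-8,0,33,0,0,0],[-8,0,33,0,0,0],[-8,0,33,0,0,0],[0,0,0,0,0,0],[0,0,0,0,0,0]]'
python3 - <<'E'
from plant import r
from h import *
plan(r.get_state(),[.5543,.2675,.2],-24.5)
for n in('side','top'):
    d=r.snapshot(n);cv2.imwrite(f'pics/{n}1.png',d['img'][:,:,::-1])
E
```

```text
clock: 3.1
tool_pos: [0.5581, 0.2578, 0.1988]
eef_rot: [-0.69, 0.153, -0.152, 0.691]
contact_force: [-0.5, 1.1, -0.8]
opening: 0.997
t 3.1 pos [0.5581 0.2578 0.1988] yaw -24.98 F [-0.5  1.1 -0.8] op 0.997 q7 -1.18
tilt rv (tool) [-0.0002 -0.0083 -0.0013]
dyaw deg 0.48 rad about tool y -0.0083
world d mm [-3.8  9.7  1.2] tool shift now [-7.5 -1.2  7.2] after turn [-7.4 -1.2  7.3]
```

View pics/side1.png

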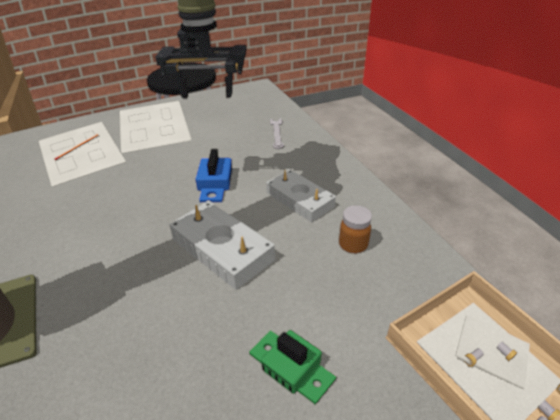

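The side view shows the gripper at (205,70), above the blue box whose rib is at (213,161). Next I'll correct the position and start lowering.

```bash
python3 -m inch '[[-4,0,4,0,-0.008,0],[-3.5,0,3,0,0,0],[0,15,0,0,0,0],[0,20,0,0,0,0],[0,20,0,0,0,0],[0,20,0,0,0,0],[0,15,0,0,0,0],[0,10,0,0,0,0],[0,0,0,0,0,0],[0,0,0,0,0,0]]'
python3 - <<'E'
from plant import r
from h import *
plan(r.get_state(),[.5543,.2675,.046],-24.5)
E
```

```text
clock: 4.03
tool_pos: [0.5551, 0.2649, 0.0995]
eef_rot: [0.691, -0.152, 0.152, -0.691]
contact_force: [0.6, 0.1, 0.6]
opening: 0.995
t 4.03 pos [0.5551 0.2649 0.0995] yaw -24.77 F [0.6 0.1 0.6] op 0.995 q7 -1.25
tilt rv (tool) [ 0.0002 -0.0047 -0.0001]
dyaw deg 0.27 rad about tool y -0.0047
world d mm [ -0.8   2.6 -53.5] tool shift now [-1.8 53.5  2. ] after turn [-1.8 53.5  2. ]
```

```bash
python3 -m inch '[[-1.8,5,2,0,-0.005,0],[0,10,0,0,0,0],[0,10,0,0,0,0],[0,10,0,0,0,0],[0,10,0,0,0,0],[0,6,0,0,0,0],[0,2.5,0,0,0,0],[0,0,0,0,0,0],[0,0,0,0,0,0],[0,0,0,0,0,0]]'
python3 - <<'E'
from plant import r
from h import *
plan(r.get_state(),[.5543,.2675,.046],-24.5)
for n in('side','top'):
    d=r.snapshot(n);i=d['img'][:,:,::-1]
    i=i[100:240,130:330] if n=='side' else i[160:310,80:280]
    cv2.imwrite(f'pics/{n}2.png',cv2.resize(i,None,fx=3,fy=3))
E
```

```text
clock: 4.87
tool_pos: [0.5547, 0.2678, 0.0463]
eef_rot: [-0.691, 0.15, -0.15, 0.691]
contact_force: [-0.4, -1.1, -0.6]
opening: 0.998
t 4.87 pos [0.5547 0.2678 0.0463] yaw -24.47 F [-0.4 -1.1 -0.6] op 0.998 q7 -1.27
tilt rv (tool) [-0.0007  0.0006  0.0005]
dyaw deg -0.03 rad about tool y 0.0006
world d mm [-0.4 -0.3 -0.3] tool shift now [-0.2  0.3 -0.4] after turn [-0.2  0.3 -0.4]
```

View pics/side2.png

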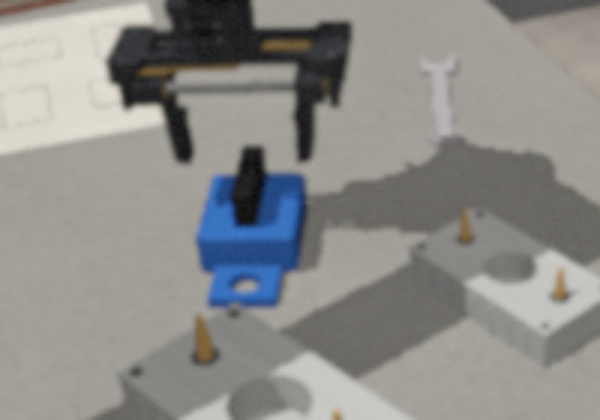

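The side view shows the fingertips at about (190,153) and (232,153), on either side of the rib's top. They look further back or higher than I expected, so I'll check by projection before closing.

Run:
```python
from plant import r
from h import *
s=r.get_state();R=Ro.from_quat(s['eef_rot']).as_matrix();p=np.array(s['tool_pos'])
def proj(d,X):
    T=d['camera_from_world'];rv=cv2.Rodrigues(T[:3,:3])[0]
    return cv2.projectPoints(np.array(X,float).reshape(-1,1,3),rv,T[:3,3],d['mtx'],np.array([float(d['k1']),0,0,0,0]))[0][:,0]
u=np.array([np.cos(np.radians(65.5)),np.sin(np.radians(65.5)),0])
b=np.array([.5543,.2675,0])
pts=[p,p+R[:,0]*.044,p-R[:,0]*.044,b+[0,0,.075]+u*.04,b+[0,0,.075]-u*.04,b+u*.072+[0,0,.01],b-u*.072+[0,0,.01]]
for n in('side','top'):
    d=r.snapshot(n);q=proj(d,pts);print(n,q.round(0).tolist())
    i=d['img'][:,:,::-1].copy()
    i=cv2.resize(i,None,fx=4,fy=4)
    for k,c in enumerate(q): cv2.circle(i,tuple(int(v*4+2) for v in c),4,(0,0,255) if k<3 else (0,255,255),-1)
    c=(q[0]*4).astype(int);cv2.imwrite(f'pics/{n}3.png',i[max(0,c[1]-300):c[1]+300,max(0,c[0]-390):c[0]+390])
```

```text
side [[213.0, 165.0], [230.0, 165.0], [196.0, 165.0], [214.0, 147.0], [210.0, 164.0], [218.0, 162.0], [211.0, 193.0]]
top [[160.0, 238.0], [168.0, 221.0], [153.0, 255.0], [142.0, 231.0], [174.0, 244.0], [137.0, 227.0], [191.0, 250.0]]
```

View pics/side3.png

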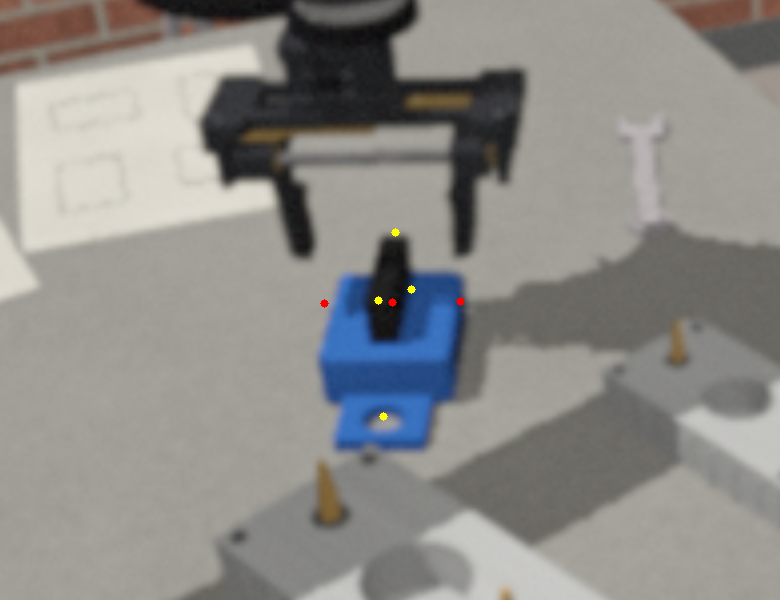

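View pics/top3.png

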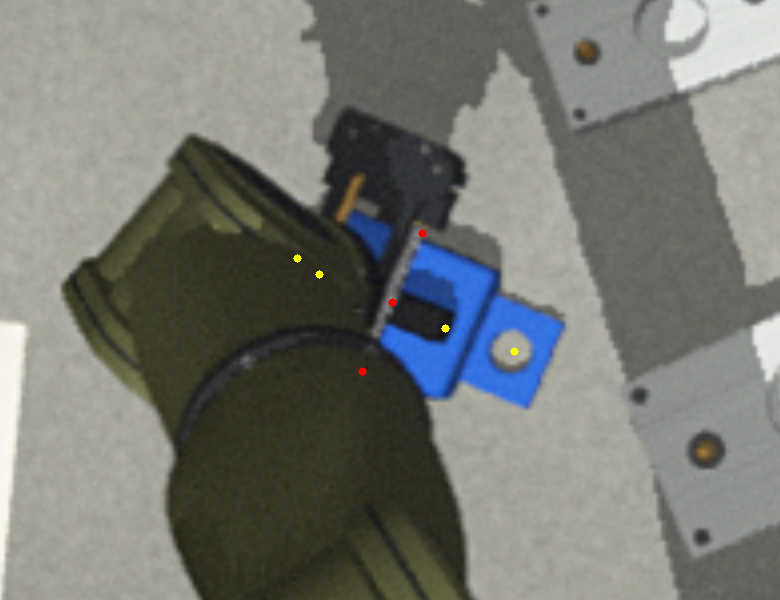

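The box points project correctly, with the ear hole and rib spot on. The fingers sit about 12 px above the reported TCP in the side view, so I'll measure their actual position from depth.

Run:
```python
from plant import r
from h import *
s=r.get_state();p=np.array(s['tool_pos']);R=Ro.from_quat(s['eef_rot']).as_matrix()
d=r.snapshot('side');P=zmap(d);i=d['img'];np.savez('side4.npz',**d)
c=[213,165]
# crop->px : x=(cx+ (852-390))/4
x0=(213.0*4-390)/4;y0=(165*4-300)/4
def px(a,b): return int(x0+a/4),int(y0+b/4)
for a,b in((300,248),(297,230),(290,205),(463,245),(463,220),(463,195),(390,245),(385,330),(400,290),(355,320),(440,300)):
    u,v=px(a,b);w=P[v,u];print((a,b),(u,v),i[v,u],w.round(4),'in tool mm',(R.T@(w-p)*1000).round(1))
```

```text
(300, 248) (190, 152) [29 29 31] [0.5029 0.2783 0.0934] in tool mm [-51.5 -47.1 -11.7]
(297, 230) (189, 147) [26 27 27] [0.5032 0.2823 0.1056] in tool mm [-52.8 -59.3  -8. ]
(290, 205) (188, 141) [32 34 31] [0.5032 0.2826 0.1224] in tool mm [-52.9 -76.2  -7.7]
(463, 245) (231, 151) [26 26 28] [0.597  0.2396 0.0925] in tool mm [ 50.3 -46.1  -8. ]
(463, 220) (231, 145) [33 30 33] [0.5978 0.2373 0.1107] in tool mm [ 52.  -64.3  -9.7]
(463, 195) (231, 138) [26 25 29] [0.5992 0.2362 0.1304] in tool mm [ 53.7 -84.1 -10.1]
(390, 245) (213, 151) [31 31 30] [0.5631 0.2872 0.075 ] in tool mm [ -0.4 -28.7  21.3]
(385, 330) (211, 172) [23 26 20] [0.5376 0.2288 0.0538] in tool mm [  0.7  -7.5 -42.5]
(400, 290) (215, 162) [20 19 16] [0.5541 0.2424 0.0705] in tool mm [ 10.  -24.2 -23.2]
(355, 320) (204, 170) [ 56 114 192] [0.5281 0.2644 0.0406] in tool mm [-22.7   5.7 -14. ]
(440, 300) (225, 165) [ 47  94 162] [0.5847 0.2653 0.0391] in tool mm [28.4  7.3 10.2]
```

Run:
```python
from h import *
d=dict(np.load('side4.npz'));P=zmap(d);i=d['img']
for v in range(115,172,3):
    print(v,[ (tuple(P[v,u].round(3)),int(i[v,u].mean())) for u in (187,190,193)])
T=d['camera_from_world']
for X in([.5581,.2578,.1988],[.5547,.2678,.0463],[.5547,.2678,.0913]):
    print(cv2.projectPoints(np.array([[X]]),cv2.Rodrigues(T[:3,:3])[0],T[:3,3],d['mtx'],np.array([float(d['k1']),0,0,0,0]))[0].ravel())
i=cv2.imread('pics/side1.png')[20:120,130:290];cv2.imwrite('pics/s1c.png',cv2.resize(i,None,fx=5,fy=5,interpolation=cv2.INTER_CUBIC))
```

```text
115 [((np.float64(0.51), np.float64(0.28), np.float64(0.192)), 53), ((np.float64(0.514), np.float64(0.261), np.float64(0.2)), 40), ((np.float64(0.521), np.float64(0.26), np.float64(0.199)), 37)]
118 [((np.float64(0.507), np.float64(0.268), np.float64(0.191)), 49), ((np.float64(0.513), np.float64(0.26), np.float64(0.193)), 42), ((np.float64(0.519), np.float64(0.256), np.float64(0.193)), 42)]
121 [((np.float64(0.506), np.float64(0.266), np.float64(0.184)), 50), ((np.float64(0.512), np.float64(0.262), np.float64(0.185)), 51), ((np.float64(0.518), np.float64(0.257), np.float64(0.186)), 51)]
124 [((np.float64(0.509), np.float64(0.289), np.float64(0.165)), 64), ((np.float64(0.573), np.float64(0.605), np.float64(-0.001)), 142), ((np.float64(0.582), np.float64(0.602), np.float64(-0.002)), 149)]
127 [((np.float64(0.507), np.float64(0.285), np.float64(0.159)), 114), ((np.float64(0.567), np.float64(0.585), np.float64(-0.001)), 148), ((np.float64(0.577), np.float64(0.585), np.float64(-0.004)), 151)]
130 [((np.float64(0.502), np.float64(0.266), np.float64(0.161)), 86), ((np.float64(0.508), np.flo
[... 2097 characters left out ...]
-0.0)), 159)]
163 [((np.float64(0.506), np.float64(0.38), np.float64(-0.001)), 157), ((np.float64(0.514), np.float64(0.375), np.float64(0.001)), 157), ((np.float64(0.521), np.float64(0.37), np.float64(0.001)), 158)]
166 [((np.float64(0.502), np.float64(0.362), np.float64(0.001)), 157), ((np.float64(0.51), np.float64(0.362), np.float64(-0.001)), 157), ((np.float64(0.518), np.float64(0.357), np.float64(0.0)), 158)]
169 [((np.float64(0.499), np.float64(0.35), np.float64(-0.0)), 158), ((np.float64(0.507), np.float64(0.347), np.float64(-0.001)), 155), ((np.float64(0.514), np.float64(0.342), np.float64(0.0)), 157)]
[208.87623393 112.03658715]
[213.32885623 164.95327677]
[211.34732131 149.91047501]
```

View pics/s1c.png

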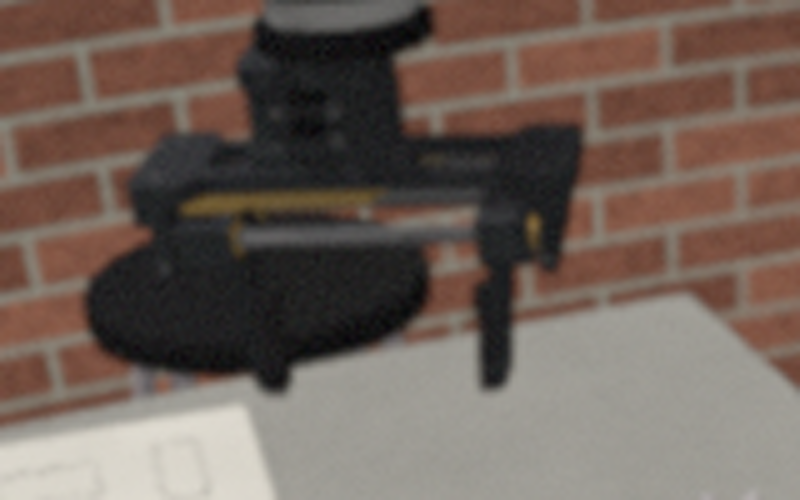

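The fingertips really are at z ≈ 0.088 m, about 42 mm higher than the reported TCP of 0.046. The x/y position agrees. The offset was the same at the earlier height, where row 97 was seen against a predicted 112. I'll trust the cameras: lower 34 mm carefully while watching force, then look again.

```bash
python3 -m inch '[[0,6,0,0,0,0],[0,7,0,0,0,0],[0,7,0,0,0,0],[0,7,0,0,0,0],[0,5,0,0,0,0],[0,2,0,0,0,0],[0,0,0,0,0,0],[0,0,0,0,0,0]]'
cat > look.py <<'E'
import sys
from plant import r
from h import *
tag=sys.argv[1]
s=r.get_state();p=np.array(s['tool_pos']);R=Ro.from_quat(s['eef_rot']).as_matrix()
d=r.snapshot('side');np.savez('side_%s.npz'%tag,**d)
i=d['img'][:,:,::-1];x,y,X,Y=map(int,sys.argv[2:6])
cv2.imwrite(f'pics/side_{tag}.png',cv2.resize(i[y:Y,x:X],None,fx=5,fy=5,interpolation=cv2.INTER_CUBIC))
P=zmap(d);m=(d['img'].max(2)<60);m[:y]=0;m[Y:]=0;m[:,:x]=0;m[:,X:]=0
Q=(P[m]-p)@R*1000
for lo,hi in((-62,-44),(44,62),(-12,12)):
    k=Q[(Q[:,0]>lo)&(Q[:,0]<hi)&(abs(Q[:,2])<30)&(Q[:,1]<5)]
    if len(k):print(lo,hi,'max tool y',np.percentile(k[:,1],[95,100]).round(1),'n',len(k))
print(s['clock'],p.round(4),np.round(s['contact_force'],1),s['opening'])
E
python3 look.py a 150 90 290 200
```

```text
clock: 5.78
tool_pos: [0.5543, 0.2677, 0.0118]
eef_rot: [0.691, -0.15, 0.15, -0.691]
contact_force: [0.3, 0.1, 0.5]
opening: 0.996
-62 -44 max tool y [-49.  -42.2] n 170
44 62 max tool y [-47.2 -39.4] n 132
-12 12 max tool y [-53.9 -41.3] n 250
5.7833 [0.5543 0.2677 0.0118] [0.3 0.1 0.5] 0.9960101701534102
```

View pics/side_a.png

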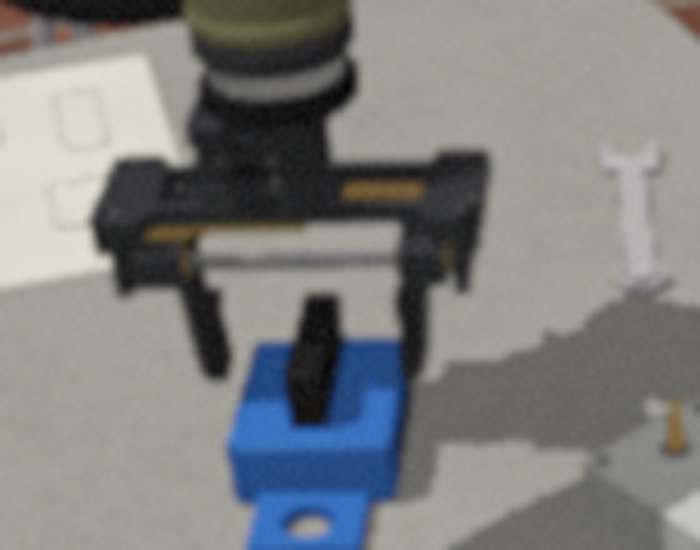

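The fingertips at crop (213,375) and (413,375) now sit on either side of the rib, about 53 mm up. That confirms a reported-TCP offset of about 41 mm. I'll go down 6 mm more and close.

```bash
python3 -m inch '[[0,3,0,0,0,0],[0,3,0,0,0,0],[0,0,0,0,0,0]]'
python3 -m inch '[[0,0,0,0,0,0],[0,0,0,0,0,0],[0,0,0,0,0,0],[0,0,0,0,0,0],[0,0,0,0,0,0],[0,0,0,0,0,0],[0,0,0,0,0,0],[0,0,0,0,0,0],[0,0,0,0,0,0],[0,0,0,0,0,0],[0,0,0,0,0,0],[0,0,0,0,0,0]]' 0 45
python3 look.py b 150 90 290 200
```

```text
clock: 6.08
tool_pos: [0.5541, 0.2674, 0.0055]
eef_rot: [0.691, -0.15, 0.15, -0.691]
contact_force: [-0.2, 0.3, 0.8]
opening: 0.996
clock: 7.08
tool_pos: [0.5544, 0.2676, 0.0059]
eef_rot: [-0.691, 0.15, -0.15, 0.691]
contact_force: [0.3, -0.5, -0.6]
opening: 0.221
-62 -44 max tool y [-141.9 -141.5] n 23
44 62 max tool y [-138.8 -138.5] n 38
-12 12 max tool y [-63.1 -44.6] n 259
7.0833 [0.5544 0.2676 0.0059] [ 0.3 -0.5 -0.6] 0.2214502371718629
```

View pics/side_b.png

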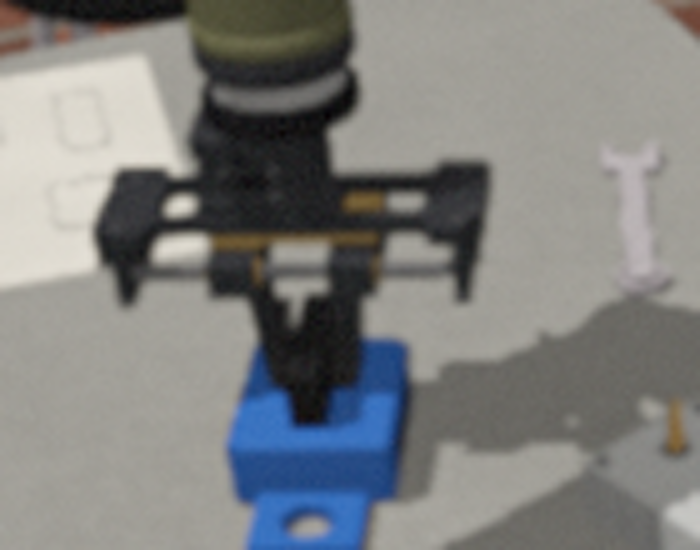

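The fingers have closed on the rib at crop (315,340), with the opening at 19.5 mm. Now lifting.

```bash
python3 -m inch '[[0,-4,0,0,0,0],[0,-8,0,0,0,0],[0,-14,0,0,0,0],[0,-14,0,0,0,0],[0,-14,0,0,0,0],[0,-14,0,0,0,0],[0,-14,0,0,0,0],[0,-14,0,0,0,0],[0,-14,0,0,0,0],[0,-10,0,0,0,0],[0,0,0,0,0,0],[0,0,0,0,0,0]]' 0 45
python3 look.py c 150 40 290 150
python3 - <<'E'
from plant import r
from h import *
plan(r.get_state(),[.4907,.0185,.126],22.33)
E
```

```text
clock: 8.13
tool_pos: [0.5543, 0.2675, 0.1262]
eef_rot: [-0.691, 0.15, -0.15, 0.691]
contact_force: [-0.4, -0.1, -5.5]
opening: 0.226
-62 -44 max tool y [-116.6 -114.8] n 74
44 62 max tool y [-137.9 -137.5] n 60
-12 12 max tool y [-56.8 -40.8] n 314
8.1333 [0.5543 0.2675 0.1262] [-0.4 -0.1 -5.5] 0.2257442419380854
t 8.18 pos [0.5538 0.2671 0.1254] yaw -24.46 F [-0.5  0.8 -6.2] op 0.222 q7 -1.23
tilt rv (tool) [ 0.0009 -0.8167 -0.001 ]
dyaw deg 46.79 rad about tool y -0.8167
world d mm [ -63.1 -248.6    0.6] tool shift now [  45.6   -0.3 -252.4] after turn [-152.8   -0.6 -206. ]
```

View pics/side_c.png

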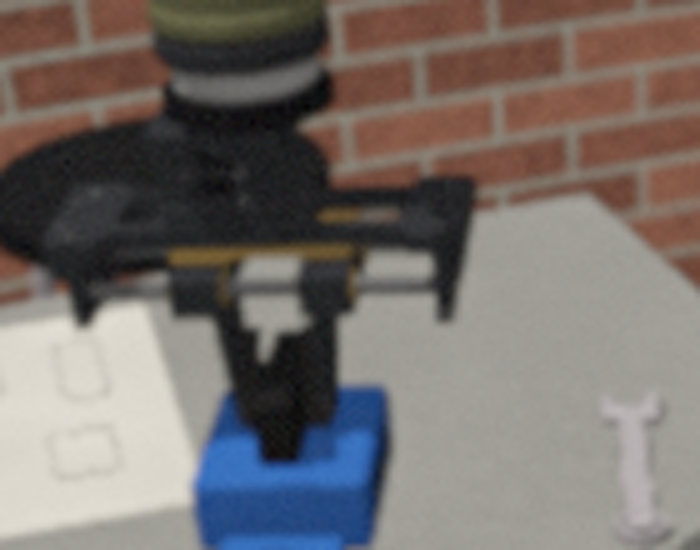

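The box is held level in the fingers at crop (280,420). Next I'll turn it, then translate.

```bash
python3 -m inch '[[0,0,0,0,-0.04,0],[0,0,0,0,-0.08,0],[0,0,0,0,-0.08,0],[0,0,0,0,-0.08,0],[0,0,0,0,-0.08,0],[0,0,0,0,-0.08,0],[0,0,0,0,-0.08,0],[0,0,0,0,-0.08,0],[0,0,0,0,-0.08,0],[0,0,0,0,-0.08,0],[0,0,0,0,-0.057,0],[0,0,0,0,0,0]]'
python3 -m inch '[[-6,0,-9,0,0,0],[-13,0,-17,0,0,0],[-14,0,-19,0,0,0],[-14,0,-19,0,0,0],[-14,0,-19,0,0,0],[-14,0,-19,0,0,0],[-14,0,-19,0,0,0],[-14,0,-19,0,0,0],[-14,0,-19,0,0,0],[-14,0,-19,0,0,0],[-14,0,-19,0,0,0],[-8,0,-9,0,0,0]]'
python3 - <<'E'
from plant import r
from h import *
plan(r.get_state(),[.4907,.0185,.126],22.33)
E
```

```text
clock: 9.18
tool_pos: [0.5536, 0.2667, 0.1245]
eef_rot: [0.694, 0.136, -0.138, -0.693]
contact_force: [0.1, -0.6, -4.6]
opening: 0.223
clock: 10.18
tool_pos: [0.4893, 0.014, 0.1255]
eef_rot: [0.695, 0.134, -0.136, -0.693]
contact_force: [-0.0, -1.1, -4.5]
opening: 0.219
t 10.18 pos [0.4893 0.014  0.1255] yaw 22.02 F [-0.  -1.1 -4.5] op 0.219 q7 -0.37
tilt rv (tool) [ 0.0027 -0.0054 -0.0039]
dyaw deg 0.31 rad about tool y -0.0054
world d mm [1.4 4.5 0.5] tool shift now [ 3.  -0.6  3.6] after turn [ 3.  -0.5  3.6]
```

```bash
python3 -m inch '[[1,-1,1,0,-0.005,0],[1,0,1.5,0,0,0],[1,0,1,0,0,0],[0,0,0,0,0,0],[0,0,0,0,0,0],[0,0,0,0,0,0]]'
python3 - <<'E'
from plant import r
from h import *
s=r.get_state();plan(s,[.4907,.0185,.126],22.33)
yaw=np.radians(112.33);u=np.array([np.cos(yaw),np.sin(yaw),0]);p=np.array(s['tool_pos'])
und=p+[0,0,-.006]; b=np.array([.4907,.0185,0])
for n in('side','top'):
    d=r.snapshot(n);np.savez(n+'_d.npz',**d);T=d['camera_from_world']
    X=np.array([und+u*.072,und-u*.072,b+u*.072+[0,0,.083],b-u*.072+[0,0,.083]])
    q=cv2.projectPoints(X,cv2.Rodrigues(T[:3,:3])[0],T[:3,3],d['mtx'],np.array([float(d['k1']),0,0,0,0]))[0][:,0]
    print(n,q.round(0).tolist())
    x,y,X_,Y_=(140,120,300,290) if n=='side' else (200,180,340,310)
    i=cv2.resize(d['img'][y:Y_,x:X_,::-1],None,fx=3.5,fy=3.5,interpolation=cv2.INTER_CUBIC)
    for k,c in enumerate(q): cv2.circle(i,(int((c[0]-x)*3.5),int((c[1]-y)*3.5)),3,(0,0,255) if k<2 else (0,255,255),-1)
    cv2.imwrite(f'pics/{n}_d.png',i)
E
```

```text
clock: 10.68
tool_pos: [0.4927, 0.0243, 0.1269]
eef_rot: [-0.693, -0.139, 0.139, 0.693]
contact_force: [-0.2, -0.2, -5.0]
opening: 0.223
t 10.68 pos [0.4927 0.0243 0.1269] yaw 22.72 F [-0.2 -0.2 -5. ] op 0.223 q7 -0.37
tilt rv (tool) [-0.0003  0.0068  0.0003]
dyaw deg -0.39 rad about tool y 0.0068
world d mm [-2.  -5.8 -0.9] tool shift now [-4.1  0.9 -4.6] after turn [-4.1  0.9 -4.6]
side [[193.0, 188.0], [240.0, 219.0], [196.0, 204.0], [241.0, 236.0]]
top [[234.0, 275.0], [294.0, 248.0], [238.0, 275.0], [296.0, 250.0]]
```

View pics/side_d.png

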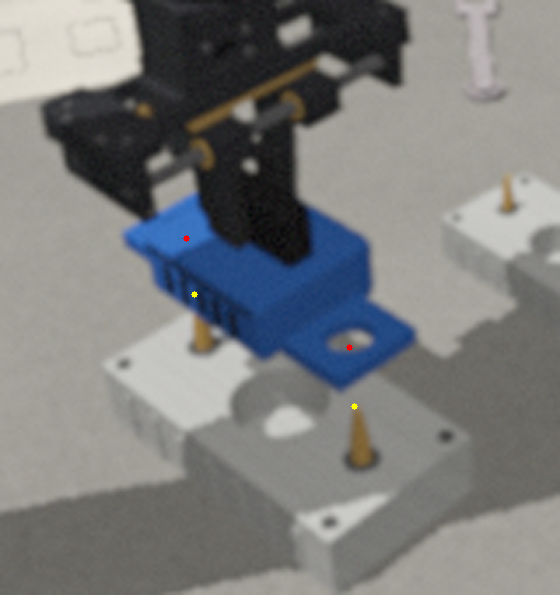

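View pics/top_d.png

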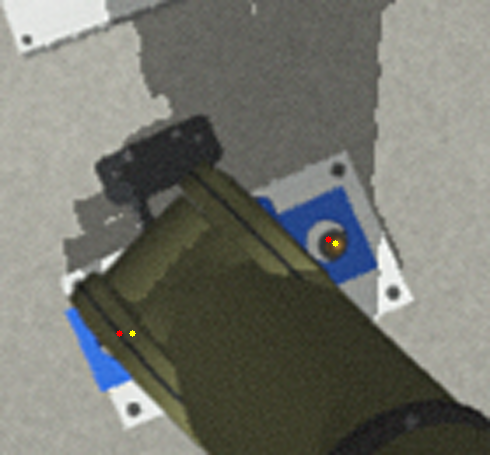

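Both views show the peg tips where predicted (yellow dots). The near ear hole is at top-crop (325,240), around its peg at (333,243). The box is offset by (-2.0, -5.8) mm because the arm lagged, so I'll correct that and let it settle.

```bash
python3 -m inch '[[-2,0,-2.3,0,0.006,0],[-2,0.5,-2.3,0,0,0],[0,0,0,0,0,0],[0,0,0,0,0,0],[0,0,0,0,0,0],[0,0,0,0,0,0]]'
cat > chk.py <<'E'
import sys
from plant import r
from h import *
s=r.get_state();plan(s,[.4907,.0185,.126],22.33)
d=r.snapshot('top');im=d['img'];np.savez('top_%s.npz'%sys.argv[1],**d)
x,y,X,Y=270,220,320,275
hsv=cv2.cvtColor(im,cv2.COLOR_RGB2HSV)
b=((hsv[...,0]>100)&(hsv[...,0]<128)&(hsv[...,1]>100)).astype(np.uint8)
b[:y]=0;b[Y:]=0;b[:,:x]=0;b[:,X:]=0
c,h=cv2.findContours(b,cv2.RETR_CCOMP,cv2.CHAIN_APPROX_NONE)
for k,cc in enumerate(c):
    if h[0][k][3]>=0 and cv2.contourArea(cc)>15:
        e=cv2.minEnclosingCircle(cc)
        zt=s['tool_pos'][2]-.006+.008
        print('hole px',e,'world',plane(d,[e[0]],zt)[0])
print('peg: predicted',[.4907+.072*np.cos(np.radians(-67.67)),.0185+.072*np.sin(np.radians(-67.67))])
br=(hsv[...,0]>8)&(hsv[...,0]<30)&(hsv[...,1]>110);br[:y]=0;br[Y:]=0;br[:,:x]=0;br[:,X:]=0
if br.any():print('brass px',np.argwhere(br)[:,::-1].mean(0),'world@.078',plane(d,[np.argwhere(br)[:,::-1].mean(0)],.075)[0])
i=cv2.resize(im[180:310,200:340,::-1],None,fx=4,fy=4,interpolation=cv2.INTER_CUBIC);cv2.imwrite(f'pics/top_{sys.argv[1]}.png',i)
d=r.snapshot('side');np.savez('side_%s.npz'%sys.argv[1],**d);cv2.imwrite(f'pics/side_{sys.argv[1]}.png',cv2.resize(d['img'][120:290,140:300,::-1],None,fx=3.5,fy=3.5,interpolation=cv2.INTER_CUBIC))
E
python3 chk.py e
```

```text
clock: 11.28
tool_pos: [0.4907, 0.0176, 0.1264]
eef_rot: [-0.694, -0.137, 0.137, 0.694]
contact_force: [0.0, -0.6, -4.4]
opening: 0.22
t 11.28 pos [0.4907 0.0176 0.1264] yaw 22.29 F [ 0.  -0.6 -4.4] op 0.22 q7 -0.36
tilt rv (tool) [-0.     -0.0007  0.0002]
dyaw deg 0.04 rad about tool y -0.0007
world d mm [-0.   0.9 -0.4] tool shift now [0.3 0.4 0.8] after turn [0.3 0.4 0.8]
peg: predicted [np.float64(0.5180557193240642), np.float64(-0.048100785432778626)]
brass px [295.11764706 249.58823529] world@.078 [ 0.51799204 -0.04694054  0.075     ]
```

View pics/top_e.png

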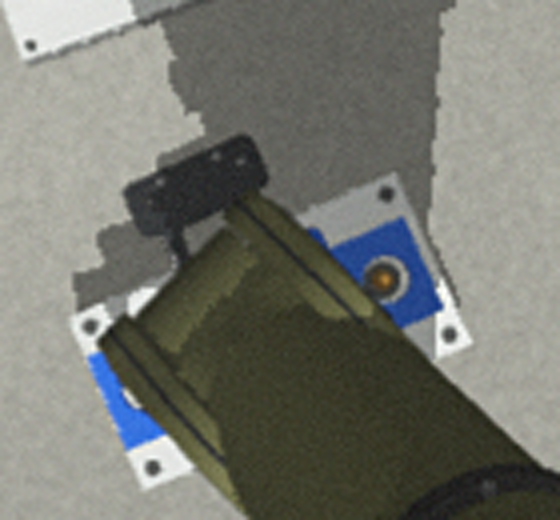

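The near hole (top-crop (387,278)) is concentric with its peg at (383,280). Next I'll lower the underside to just above the peg tips and check both views.

```bash
python3 -m inch '[[0,3,0.8,0,0,0],[0,5,0,0,0,0],[0,6,0,0,0,0],[0,6,0,0,0,0],[0,6,0,0,0,0],[0,4,0,0,0,0],[0,0,0,0,0,0],[0,0,0,0,0,0],[0,0,0,0,0,0]]'
python3 chk.py f
python3 - <<'E'
from h import *
d=dict(np.load('top_f.npz'));print(plane(d,[[297,249.5]],.128),plane(d,[[296.5,249.5]],.1))
E
```

```text
clock: 12.13
tool_pos: [0.4905, 0.0183, 0.0965]
eef_rot: [0.694, 0.137, -0.137, -0.694]
contact_force: [-0.4, 0.1, -4.7]
opening: 0.222
t 12.13 pos [0.4905 0.0183 0.0965] yaw 22.29 F [-0.4  0.1 -4.7] op 0.222 q7 -0.42
tilt rv (tool) [ 0.0001 -0.0006  0.0003]
dyaw deg 0.04 rad about tool y -0.0006
world d mm [ 0.2  0.2 29.5] tool shift now [  0.3 -29.5   0.1] after turn [  0.2 -29.5   0.1]
peg: predicted [np.float64(0.5180557193240642), np.float64(-0.048100785432778626)]
brass px [295.44444444 250.61111111] world@.078 [ 0.51563373 -0.04761357  0.075     ]
[[ 0.51757216 -0.04896338  0.128     ]] [[ 0.51786617 -0.04905257  0.1       ]]
```

View pics/top_f.png

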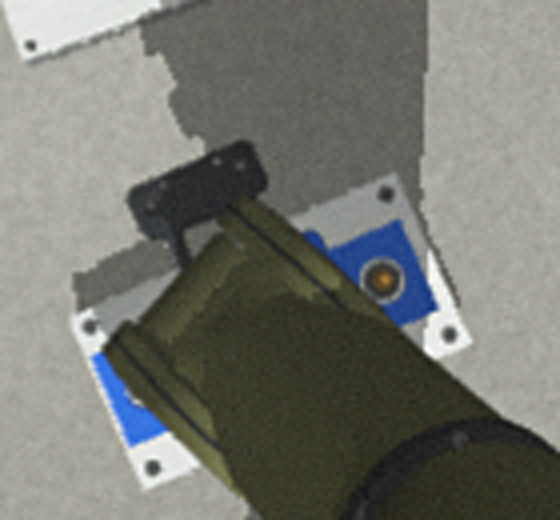

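View pics/side_f.png

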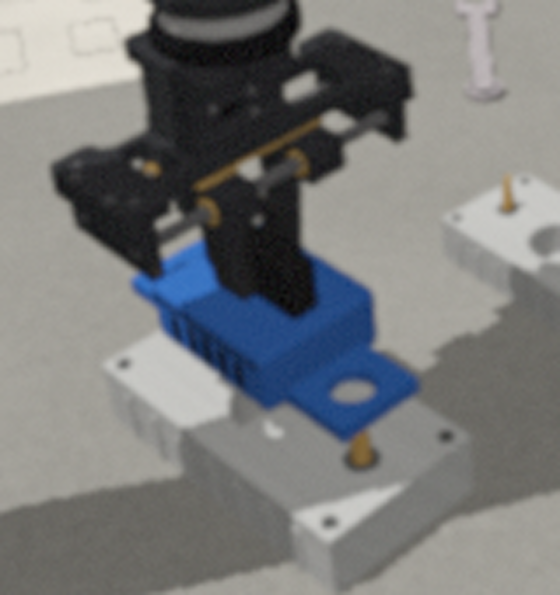

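In the top view the hole at (381,280) is concentric with the peg. The side view shows the ear directly above the peg tip. Lowering gently.

```bash
python3 -m inch '[[0,3,0,0,0,0],[0,3,0,0,0,0],[0,3,0,0,0,0],[0,3,0,0,0,0],[0,3,0,0,0,0],[0,3,0,0,0,0],[0,3,0,0,0,0],[0,3,0,0,0,0],[0,2,0,0,0,0],[0,0,0,0,0,0],[0,0,0,0,0,0]]'
python3 chk.py g
```

```text
clock: 13.15
tool_pos: [0.4903, 0.0182, 0.0703]
eef_rot: [0.694, 0.137, -0.137, -0.694]
contact_force: [0.4, 0.2, -4.3]
opening: 0.224
t 13.15 pos [0.4903 0.0182 0.0703] yaw 22.3 F [ 0.4  0.2 -4.3] op 0.224 q7 -0.46
tilt rv (tool) [ 0.0001 -0.0006 -0.0002]
dyaw deg 0.03 rad about tool y -0.0006
world d mm [ 0.4  0.3 55.7] tool shift now [  0.5 -55.7   0.1] after turn [  0.5 -55.7   0.1]
peg: predicted [np.float64(0.5180557193240642), np.float64(-0.048100785432778626)]
brass px [295.83333333 250.77777778] world@.078 [ 0.5152267 -0.0484912  0.075    ]
```

View pics/side_g.png

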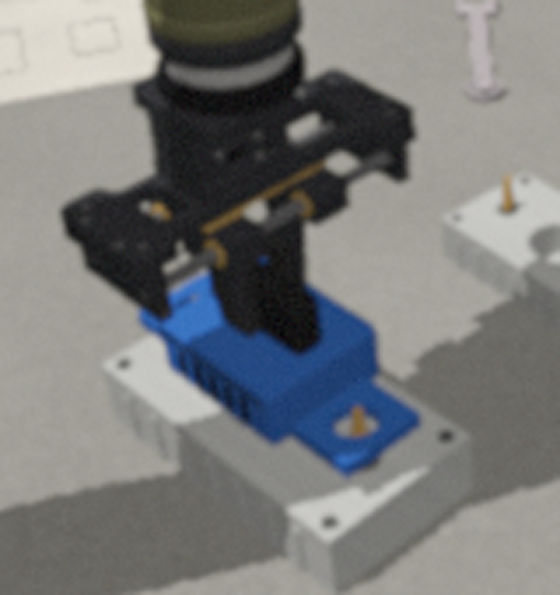

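The near peg has come up through its ear hole at crop (358,420), and force is unchanged. Remaining descent is about 19 mm.

```bash
python3 -m inch '[[0,3,0,0,0,0],[0,3,0,0,0,0],[0,3,0,0,0,0],[0,3,0,0,0,0],[0,2,0,0,0,0],[0,1.5,0,0,0,0],[0,1.5,0,0,0,0],[0,1,0,0,0,0],[0,0,0,0,0,0],[0,0,0,0,0,0]]'
python3 chk.py h
```

```text
clock: 14.08
tool_pos: [0.4903, 0.0183, 0.0524]
eef_rot: [0.694, 0.137, -0.137, -0.694]
contact_force: [-0.1, -0.1, -5.2]
opening: 0.223
t 14.08 pos [0.4903 0.0183 0.0524] yaw 22.29 F [-0.1 -0.1 -5.2] op 0.223 q7 -0.49
tilt rv (tool) [ 0.0001 -0.0007  0.    ]
dyaw deg 0.04 rad about tool y -0.0007
world d mm [ 0.4  0.2 73.6] tool shift now [  0.4 -73.6   0.1] after turn [  0.4 -73.6   0.1]
peg: predicted [np.float64(0.5180557193240642), np.float64(-0.048100785432778626)]
brass px [295.11764706 249.58823529] world@.078 [ 0.51799204 -0.04694054  0.075     ]
```

View pics/side_h.png

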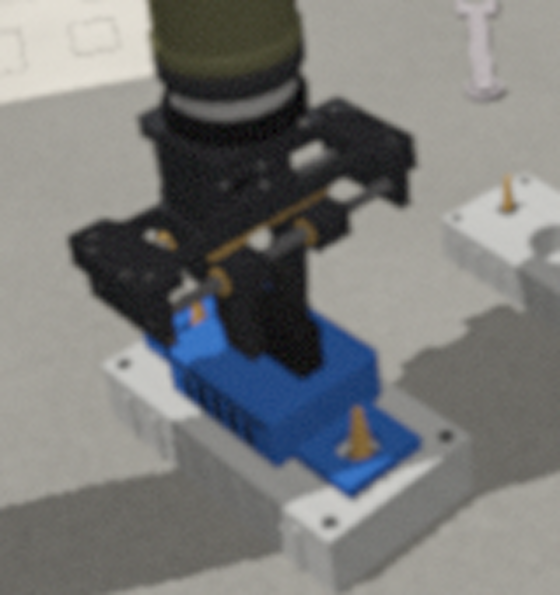

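Both pegs are through, the far one at (197,312) and the near one at (358,430). I'll creep down in half-millimetre steps until it touches.

```bash
python3 -m inch '[[0,0.5,0,0,0,0],[0,0.5,0,0,0,0],[0,0.5,0,0,0,0],[0,0,0,0,0,0],[0,0,0,0,0,0]]'; python3 -m inch '[[0,0.5,0,0,0,0],[0,0,0,0,0,0],[0,0,0,0,0,0],[0,0,0,0,0,0]]'
```

```text
clock: 14.6
tool_pos: [0.4903, 0.0182, 0.0509]
eef_rot: [0.694, 0.137, -0.137, -0.694]
contact_force: [-0.6, -0.4, -4.5]
opening: 0.218
clock: 14.93
tool_pos: [0.4903, 0.0182, 0.0508]
eef_rot: [0.694, 0.137, -0.137, -0.694]
contact_force: [-2.0, -0.1, 4.7]
opening: 0.224
```

Contact came at 0.0508, as expected (0.0059 + 0.045), with the force rising to +4.7 N. Releasing in place.

```bash
python3 -m inch '[[0,0,0,0,0,0],[0,0,0,0,0,0],[0,0,0,0,0,0],[0,0,0,0,0,0],[0,0,0,0,0,0],[0,0,0,0,0,0],[0,0,0,0,0,0],[0,0,0,0,0,0],[0,0,0,0,0,0]]' 70 45
python3 -m inch '[[0,-3,0,0,0,0],[0,-6,0,0,0,0],[0,-12,0,0,0,0],[0,-15,0,0,0,0],[0,-20,0,0,0,0],[0,-20,0,0,0,0],[0,-20,0,0,0,0],[0,-20,0,0,0,0],[0,-20,0,0,0,0],[0,-10,0,0,0,0],[0,0,0,0,0,0],[0,0,0,0,0,0]]'
python3 chk.py i
```

```text
clock: 15.68
tool_pos: [0.4903, 0.0182, 0.0504]
eef_rot: [0.694, 0.137, -0.137, -0.694]
contact_force: [-0.7, 0.2, 1.6]
opening: 0.791
clock: 16.68
tool_pos: [0.4903, 0.018, 0.1965]
eef_rot: [0.694, 0.137, -0.136, -0.694]
contact_force: [-1.0, -0.0, -0.0]
opening: 0.799
t 16.68 pos [0.4903 0.018  0.1965] yaw 22.27 F [-1. -0. -0.] op 0.799 q7 -0.26
tilt rv (tool) [ 0.0005 -0.001   0.0004]
dyaw deg 0.06 rad about tool y -0.001
world d mm [  0.4   0.5 -70.5] tool shift now [ 0.6 70.5  0.3] after turn [ 0.6 70.5  0.3]
peg: predicted [np.float64(0.5180557193240642), np.float64(-0.048100785432778626)]
brass px [295.11764706 249.58823529] world@.078 [ 0.51799204 -0.04694054  0.075     ]
```

View pics/side_i.png

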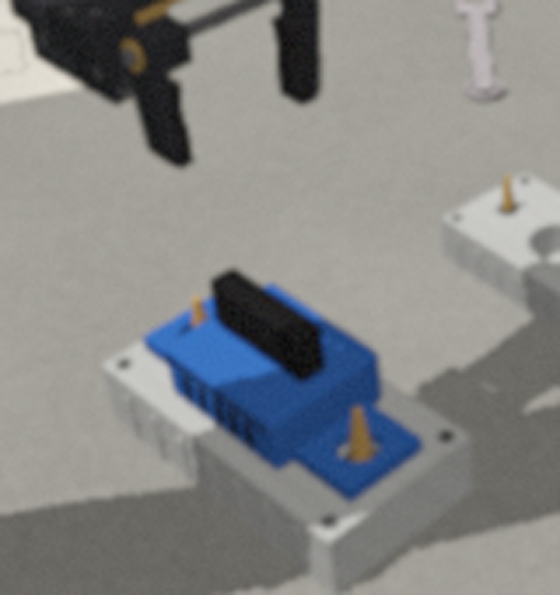

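The box is seated and free of the gripper, with both pegs through at (197,312) and (358,430). I'll check heights, tilt and the bystanders numerically.

Run:
```python
from h import *
d=dict(np.load('side_i.npz'));P=zmap(d);hsv=cv2.cvtColor(d['img'],cv2.COLOR_RGB2HSV)
blue=(hsv[...,0]>100)&(hsv[...,0]<128)&(hsv[...,1]>120)
blue[:190]=0;blue[290:]=0
Q=P[blue]
for lo,hi,n in((.077,.095,'body top'),(.048,.062,'ear top')):
    k=Q[(Q[:,2]>lo)&(Q[:,2]<hi)]
    A=np.c_[k[:,:2]-[.4907,.0185],np.ones(len(k))];f=np.linalg.lstsq(A,k[:,2],rcond=None)[0]
    print(n,len(k),'median z',np.median(k[:,2]).round(4),'slope',f[:2].round(3),'z at centre',f[2].round(4))
dk=(hsv[...,2]<70);dk[:195]=0;dk[235:]=0;dk[:,:198]=0;dk[:,236:]=0
k=P[dk];k=k[k[:,2]>.115];c=k.mean(0);v=np.linalg.svd((k-c)[:,:2])[2][0];print('rib top',c.round(4),'yaw',np.degrees(np.arctan2(v[1],v[0])))
a=np.load('side0.npz')['img'].astype(int);b=d['img'].astype(int)
for n,w in(('green',(245,325,340,405)),('jar',(335,205,375,255))):
    x,y,X,Y=w;print(n,'mean diff',abs(a-b)[y:Y,x:X].mean())
```

```text
body top 1000 median z 0.0843 slope [0.016 0.029] z at centre 0.0848
ear top 606 median z 0.0548 slope [-0.017 -0.003] z at centre 0.055
rib top [0.4885 0.0125 0.119 ] yaw -66.92411899734206
green mean diff 31.65188596491228
jar mean diff 19.103166666666667
```

Heights match a fully seated box: body top 84.8 mm (85 expected) and ear top 55.0 mm (55 expected). The bystander image differences are large, possibly from shadows or the arm, so I'll view the full frame.

Run:
```python
from h import *
from scipy import ndimage
d=dict(np.load('side_i.npz'));cv2.imwrite('pics/full_i.png',d['img'][:,:,::-1])
for n in('side0','side_i'):
    h=cv2.cvtColor(np.load(n+'.npz')['img'],cv2.COLOR_RGB2HSV)
    for nm,m in(('green',(h[...,0]>50)&(h[...,0]<80)&(h[...,1]>120)),('amber',(h[...,0]>5)&(h[...,0]<16)&(h[...,1]>150))):
        m[:200]=0;m[:,:240 if nm=='green' else 330]=0;m[:,380:]=0;q=np.argwhere(m);print(n,nm,len(q),q.mean(0).round(1)[::-1])
```

```text
side0 green 2608 [293.8 366.8]
side0 amber 608 [353.8 238.7]
side_i green 2605 [294.  366.8]
side_i amber 636 [353.5 238.6]
```

View pics/full_i.png

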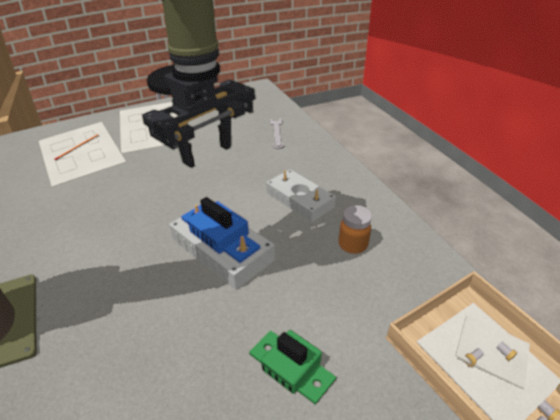

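View pics/top_i.png

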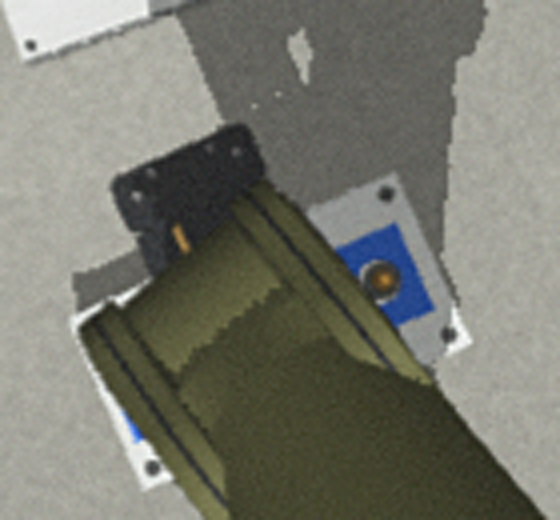

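The bystanders haven't moved: the green box is at (294,367) and the jar at (353,239), the same pixels as at the start, so the differences were only shadow. The box is home and the arm is clear, so I'm handing in.

```bash
python3 -c "
from plant import r
print(r.finish_job())"
```

```text
the job is handed in; nothing more can be done
None
```

The blue filter box is seated on the large intake base (110 × 210 mm) with both brass pegs through its ear holes. I released it and handed the job in at about 17 s of the 43 s allowed; no verdict was reported.

**How it went:** I gripped the box by the rib, lifted it 120 mm and turned it 47°. I lowered it over the pegs until it touched down, then let go and retreated about 146 mm straight up.

**Last checks:**

| Check | Measured | Expected |
|---|---|---|
| Body top height | 84.8 mm | 85 mm |
| Ear top height | 55.0 mm | 55 mm |
| Fitted tilt of the top faces | about 1–2° | under 3° |
| Grip centre to base centre, horizontally at release | under 1 mm | under 12 mm |
| Jaw direction against the base's axes | 0.1° | under 10° |

- **Bystanders:** the green box and the jar are at the same pixels as at the start, to within 0.3 px.

**Checks that disagreed:**
- **Reported TCP:** it read about 41 mm lower than the fingertips seen in the camera depth, with x and y agreeing. I went by the cameras for the grasp depth.
- **Bystander image difference:** a raw before/after comparison looked large, but the colour centroids showed it was only the arm's shadow moving.
- **Rib centroid:** the rib's top in the last side view came out about 6 mm off centre. The visible rib pixels in that oblique view are one-sided, so I did not rely on it.

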